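# Put the gear selector into third

## Robot

A 7-joint arm with a two-finger parallel gripper is mounted at the origin on the work surface. World frame = base frame: x ahead of the robot, y to its left, z up, the work surface at z = 0. Lengths are in m, angles in rad, forces in N, time in s.
With the tool pointing down it reaches from about 0.425 to 0.925 m from the base axis. Payload 6.8 kg.
Tool frame: the origin (TCP) lies between the finger pads; the fingertips stand r.tcp_to_tips ahead of it and the grasp point (between the pads) lies 3 mm ahead of it (r.tcp_to_tips is the distance from the TCP to the fingertips, in m); z points along the fingers, y is the line along which they close (so a half turn about z gives the same grasp; the last joint's range is limited). The gripper opens to 85 mm and grips with 20 to 120 N. Pads are 22 mm wide; open, the fingers measure 114 mm over their backs; the gripper's body (76 mm by 85 mm) begins 54 mm behind the grasp point. The pads swing forward as they close: fully open they stand 13 mm farther back than shut.
Start: joints at [-1.304, 0.477, 0.022, 1.555, -0.011, 1.109, -0.083], TCP at [0.247, 0.628, 0.253] pointing down, gripper open.
Joint ranges: [-2.96, 2.96], [-0.34, 2.1], [-1.41, 1.46], [0.24, 2.44], [-1.37, 4.51], [0.17, 1.92], [-2.96, 2.96]. Speed limits (rad/s): [2.39, 2.39, 3.14, 3.14, 3.14, 3.14, 3.14].

## Interface

Orientations are given as a rotation vector (axis times angle).
In Python, from bench import r gives the robot as it stands. The module is installed in compiled form; this text tells all that it offers.
- The arm moves only by the tool step_arm, never from a script. Its argument "moves" is a list of rows, each an object of numbers: "rx", "ry", "rz": the turn, a rotation vector about the tool's x, y, z in degrees; "dx", "dy", "dz": the shift along the tool's x, y, z in mm; "gripper": the opening, from -1 (shut) to 1 (fully open). In form: [{"rx": .., "ry": .., "rz": .., "dx": .., "dy": .., "dz": .., "gripper": ..}, ...]. A call has 1 to 20 rows; each row shifts and turns the commanded pose from where the row before left it, along the tool's axes as they then stand; what a row does not reach is not made up. A row lasts 1/8 s, in which the tool goes at most 62.5 mm and 10.7 degrees, less where a joint would pass 70% of its speed; a pose out of reach is approached as far as the arm can. A call is refused whole if a number of a shift passes 62.5 or a number of a turn 10.7, either way. A call with a gripper value outside its range is refused whole. The fingers move at their own pace and stop on an object; "grip_force" is the grip in N (left out, the last holds). Time passes only in rows, so rows that do not move let the fingers close. It gives the time, the measured TCP pose, the force, the opening and the grip force at its end, in the units of the state.
- r.get_obs(): the state, without advancing time (a new reading comes with each control period).
- r.grab_frame(name): name is "scene" or "side" or "wrist"; returns the picture (480x640x3 uint8, blue, green, red); there is no depth.
- r.camera_info(name): a dict with "mtx" (3x3 intrinsics, pixels), "rvec" (rotation vector, rad) and "tvec" (3), from world to camera coordinates, as OpenCV has them. Camera axes: x right, y down, z forward; pixel columns grow to the right and rows downward; lengths in m; the calibration is good to about 2 mm. The wrist camera is an equidistant fisheye: a pixel r from the principal point sees the ray r / f radians off the axis. A picture is of the moment at which its call begins: read the wrist's pose just before it. camera_info takes no time and is no camera call; for the wrist camera it gives the pose at the moment of the call.
- r.hand_in(): hands the job in; it is judged then, once.
The state is a dict: "clock": time; "joints": joint angles; "qvel": joint speeds; "tau": joint torques, N m; "tcp_pos": TCP position; "orientation": TCP orientation; "contact_force": force on the tool from outside, world axes, zero at the start; "moment": the same for the moment, N m; "grip_width": finger opening in m; "gripper_force": force on a finger pad.
Only numpy, scipy, OpenCV 4.12 (cv2) and the standard library are available. Lean on these libraries where they do the work, as an engineer would, in place of code of your own. Each camera call takes 0.05 s, during which the arm holds its last target. There are 200 camera calls.

## Task

The gear lever of the selector box on the bench stands somewhere in the left-hand pair of its H-shaped gate (seen from the robot). Push it with your fingertips, without gripping it or taking its knob between the fingers and without forcing it: into the neutral channel, across to the right until it stops, then forward (away from the robot) fully home into third, the front right slot. Leave the lever standing there and the things round the box undisturbed.

Things in the scene. Friction and masses are not known exactly. Their poses are not given: they have to be found in the camera images.
- selector: Grey steel box fixed to the bench, 170 mm (its x) by 150 mm (its y), 112 mm high, on a flange of 200 by 180 mm. Origin: centre of its underside. x points forward, away from the robot (the box is turned by up to 0.35 rad), y left, z up. A lever with a black knob comes up through an H gate in its steel top. First gear is front left (+x, +y), second rear left, third front right (+x, -y), fourth rear right.
- gate (a point): Centre of the H gate, on the plate's top face 112 mm above the bench, axes as the box. Two slots along x, centred at y = +20 and -20 mm, 18 mm wide, ending at x = +34 and -34 mm, joined by the neutral channel along y at x = 0, 20 mm wide; the tongues between the slots have rounded corners. Black pips beyond each slot's end count its gear.
- knob (a point): Centre of the lever's round black knob, 38 mm in diameter, reaching 22 mm below and 20 mm above this point. The lever is a straight 12 mm rod that tilts about a pivot 12 mm above the bench under the gate's centre; this point is 180 mm from the pivot (192 mm above the bench when upright) and moves 1.8 times as far as the rod does in the gate. z runs along the rod.
- across (a joint): Sideways tilt of the lever, rad: +0.20 at the right-hand stop (rod in the middle of the third-fourth slots), 0 upright, -0.20 at the left-hand stop (first-second). Stiff: stays where it is left; about 3.5 N at the knob moves it.
- forward (a joint): Fore-and-aft tilt of the lever, rad: +0.26 fully home in a front slot, 0 in the neutral channel, -0.26 fully home in a rear slot. The lever passes freely from side to side only within about 0.035 of 0. Stiff: stays where it is left; about 3.5 N at the knob moves it.
- oil_bottle: Loose white plastic bottle with a green cap, 54 mm in diameter, 125 mm high, upright to the left of the box; bystander. Origin under its centre.
- grease_tin: Loose bare metal tin, 64 mm in diameter, 60 mm high, to the right of the box; bystander. Origin under its centre.
- tape_roll: Loose grey tape roll lying flat, 90 mm in diameter, 24 mm high, beyond the box; bystander. Origin under its centre.
- spanner: Loose steel spanner lying flat left of the box on the robot's side; bystander.

How it is judged:
By the outcome, as a careful person would: the job done as asked, in the order asked, and still so for the second after the job is handed in, with the robot touching nothing.
It also fails if it takes over 51 s, if anything falls off the work surface, if the arm or the gripper's body presses on something with over 40 N, if the wrist force passes 120 N, or if a joint passes its speed limit or range.

## Working session

There is one attempt and no reset: what is moved stays moved. The work goes in short steps, Python scripts to look and compute and a tool call to move; the robot and the scene stay as the last step left them, time stands still between calls to the robot, and variables do not carry over. Pictures are saved under pics/ and viewed, at most 10 in all, crops included, and the job is handed in when it is done.

Besides the shell and the picture viewer there is one more tool, called after "Request:" in YAML: its name, and indented under it one key for each argument. step_arm: Moves the arm, as the interface text tells. Its arguments: {"type":"object","properties":{"moves":{"type":"array","items":{"type":"object","properties":{"rx":{"type":"number"},"ry":{"type":"number"},"rz":{"type":"number"},"dx":{"type":"number"},"dy":{"type":"number"},"dz":{"type":"number"},"gripper":{"type":"number"}}}},"grip_force":{"type":"number"}},"required":["moves"]}

```bash
mkdir -p pics; python3 - <<'E'
from bench import r
import cv2,numpy as np
o=r.get_obs();print({k:np.round(v,3).tolist() for k,v in o.items()},r.tcp_to_tips)
for n in("scene","side"):
    cv2.imwrite(f"pics/{n}0.png",r.grab_frame(n))
    c=r.camera_info(n);R=cv2.Rodrigues(np.array(c["rvec"]))[0];print(n,c["mtx"],-R.T@np.array(c["tvec"]).ravel(),R[2])
E
```

```text
{'clock': 0.0, 'joints': [-1.304, 0.478, 0.022, 1.556, -0.011, 1.109, -0.083], 'qvel': [0.002, -0.001, 0.0, 0.0, -0.001, 0.001, -0.001], 'tau': [-0.001, -59.645, 1.608, -28.119, 0.012, 0.009, 0.0], 'tcp_pos': [0.247, 0.628, 0.252], 'orientation': [-0.585, -3.086, 0.003], 'contact_force': [-0.52, -0.038, 0.949], 'moment': [0.007, 0.061, 0.041], 'gripper_force': 0.0, 'grip_width': 0.085} 0.022
scene [[465.17928808   0.         313.86592121]
 [  0.         465.17928808 234.76164371]
 [  0.           0.           1.        ]] [1.31678983 0.68689683 0.74930001] [-0.62411091 -0.55704558 -0.54789213]
side [[508.8503438    0.         313.62725005]
 [  0.         508.8503438  232.55587524]
 [  0.           0.           1.        ]] [ 0.57185701 -0.66335796  1.00902069] [ 0.04230958  0.62735045 -0.77758685]
```

View pics/scene0.png

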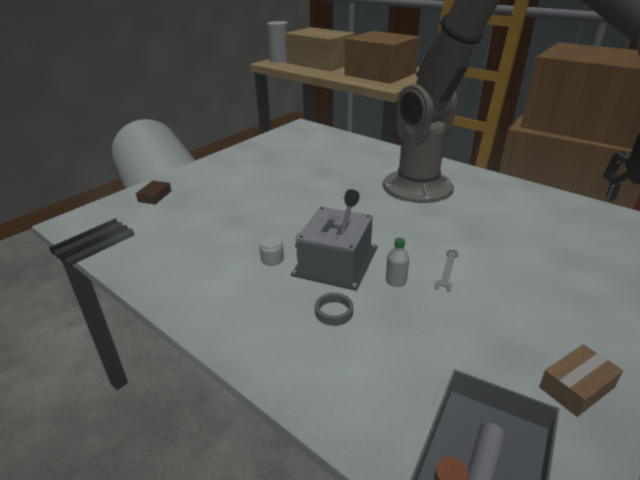

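View pics/side0.png

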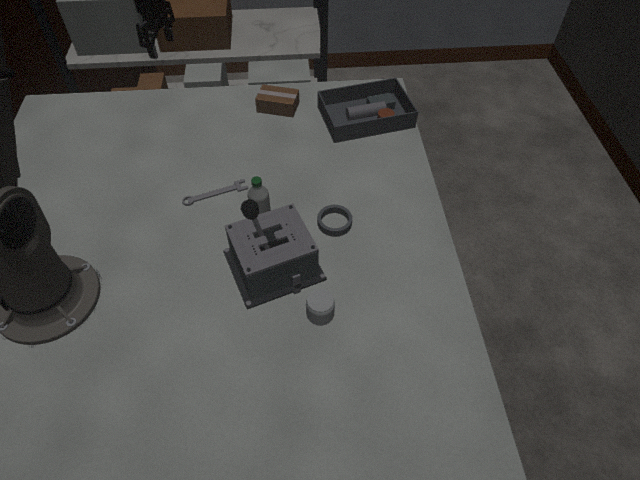

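Scene: the box is around (335,245) with the knob at (351,198). Side: the plate is around (272,240) with the knob at (250,209). The lever leans rear-left, towards second. I'll zoom in for corner pixels.

```bash
python3 - <<'E'
import cv2,numpy as np
a=cv2.imread("pics/scene0.png")[180:300,255:415];b=cv2.imread("pics/side0.png")[170:330,170:370]
a=cv2.resize(a,(800,600),interpolation=cv2.INTER_CUBIC);b=cv2.resize(b,(750,600),interpolation=cv2.INTER_CUBIC)
cv2.imwrite("pics/a.png",cv2.convertScaleAbs(a,alpha=1.7));cv2.imwrite("pics/b.png",cv2.convertScaleAbs(b,alpha=2))
E
```

```text
(no output)
```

View pics/a.png

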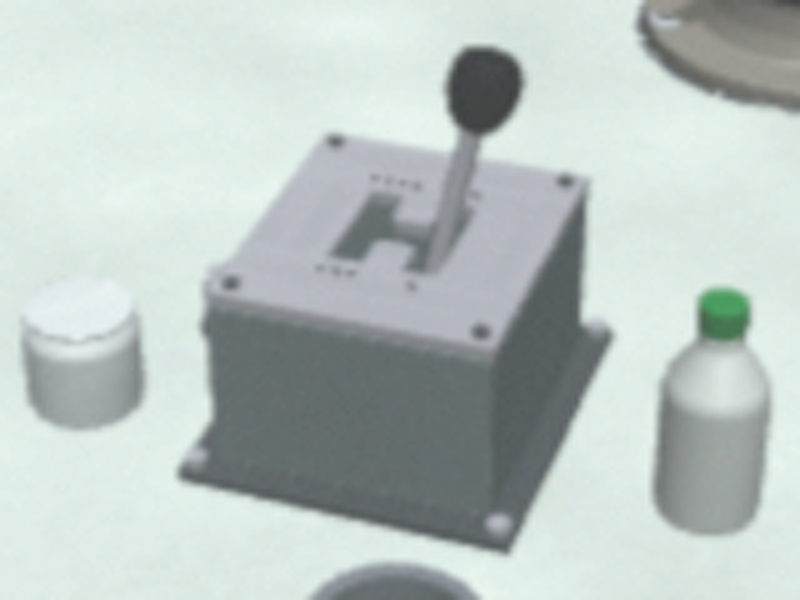

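View pics/b.png

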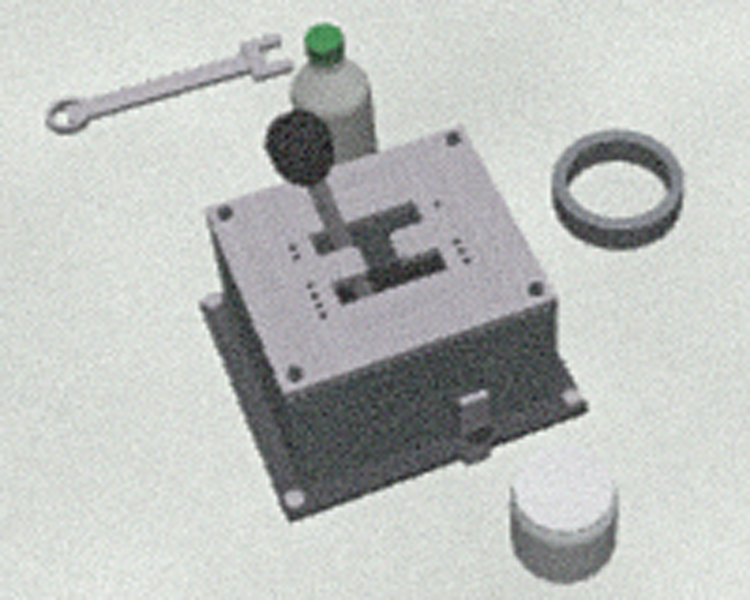

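Screws, in crop a: rear right (336,141), rear left (566,181), front right (231,284), front left (481,331), knob (484,90). In crop b: rear left (225,214), front left (453,139), front right (537,289), rear right (294,373), knob (300,148).

```bash
cat > h.py <<'E'
from bench import r
import cv2,numpy as np
from scipy.spatial.transform import Rotation as Ro
def ray(n,uv):
    c=r.camera_info(n);R=cv2.Rodrigues(np.array(c["rvec"]))[0];t=np.array(c["tvec"]).ravel()
    d=R.T@np.linalg.inv(c["mtx"])@[uv[0],uv[1],1];return -R.T@t,d/np.linalg.norm(d)
def plane(n,uv,z):
    o,d=ray(n,uv);return o+d*(z-o[2])/d[2]
def tri(p,q):
    (o1,d1),(o2,d2)=p,q
    s=np.linalg.lstsq(np.c_[d1,-d2],o2-o1,rcond=None)[0]
    a,b=o1+s[0]*d1,o2+s[1]*d2;return (a+b)/2,np.linalg.norm(a-b)
A=lambda u,v:((u+.5)/5-.5+255,(v+.5)/5-.5+180)
B=lambda u,v:((u+.5)/3.75-.5+170,(v+.5)/3.75-.5+170)
E
python3 - <<'E'
from h import *
np.set_printoptions(precision=4,suppress=True)
a=[(336,141),(566,181),(231,284),(481,331)];b=[(294,373),(225,214),(537,289),(453,139)]#RR RL FR FL
P=[]
for p,q in zip(a,b):
    x=plane("scene",A(*p),.113);y=plane("side",B(*q),.113);print(x[:2],y[:2],tri(ray("scene",A(*p)),ray("side",B(*q))));P.append((x+y)/2)
P=np.array(P);c=P.mean(0);f=(P[2]+P[3]-P[0]-P[1]);l=P[1]+P[3]-P[0]-P[2]
y1=np.arctan2(f[1],f[0]);y2=np.arctan2(-l[0],l[1]);print(c,y1,y2,np.linalg.norm(f)/2,np.linalg.norm(l)/2)
yaw=(y1+y2)/2;Rz=np.array([[np.cos(yaw),-np.sin(yaw)],[np.sin(yaw),np.cos(yaw)]])
k,e=tri(ray("scene",A(484,90)),ray("side",B(300,148)));print("knob",k,e,"box frame",Rz.T@(k-c)[:2])
# predicted knob in 2nd
for fw in(-.26,-.13,0): 
  print(fw,.18*np.array([np.sin(fw),np.sin(.2)]), .012+.18*np.cos(fw)*np.cos(.2))
for n,f,p,z in(("bottle s",A,(725,300),.125),("tin s",A,(82,308),.06)): print(n,plane("scene",f(*p),z))
for n,p,z in(("bottle",(324,36),.125),("tin",(565,490),.06),("tape",(618,185),.024)): print(n,plane("side",B(*p),z))
print(Ro.from_rotvec(r.get_obs()["orientation"]).as_matrix())
E
```

```text
[ 0.4765 -0.0311] [ 0.4732 -0.0301] (array([ 0.4744, -0.0312,  0.1129]), np.float64(0.0029679881644594035))
[0.4333 0.0916] [0.4302 0.0914] (array([0.4309, 0.091 , 0.1124]), np.float64(0.002005621743876707))
[0.6179 0.0195] [0.6159 0.0195] (array([0.6166, 0.0192, 0.1126]), np.float64(0.0016114897117886794))
[0.573  0.1409] [0.5717 0.1421] (array([0.5723, 0.1411, 0.1132]), np.float64(0.0015974342923890153))
[0.524  0.0554 0.113 ] 0.34030950432109314 0.34493621944781183 0.14993240715282496 0.1296788424011301
knob [0.4844 0.0756 0.1852] 0.0028364502762595724 box frame [-0.0305  0.0323]
-0.26 [-0.0463  0.0358] 0.18248277337146562
-0.13 [-0.0233  0.0358] 0.18692340094035
0 [0.     0.0358] 0.1884119840114235
bottle s [0.4932 0.2261 0.125 ]
tin s [ 0.6266 -0.0825  0.06  ]
bottle [0.4918 0.2276 0.125 ]
tin [ 0.6242 -0.0869  0.06  ]
tape [0.6815 0.1717 0.024 ]
[[-0.9306  0.3661 -0.0005]
 [ 0.3661  0.9306 -0.0016]
 [-0.0001 -0.0017 -1.    ]]
```

The corners fit the given sizes (screw spacing 150 × 130 mm, height 113 mm). The box is at (0.524, 0.055) with yaw 0.343, and the lever is in second. I'll shut the fingers, turn tool y to box forward (so tool x is box left), and go over to a point behind the knob, staying high.

Request:
step_arm:
  moves:
    - {"rz": 9.8, "gripper": -1}
    - {"rz": 9.8, "gripper": -1}
    - {"rz": 9.8, "gripper": -1}
    - {"rz": 9.8, "gripper": -1}
    - {"rz": 9.7, "gripper": -1}
    - {"dx": -40}
    - {"dx": -40}
    - {"dx": -40}
    - {"dx": -40}
    - {"dx": -40}
    - {"dx": -40}
    - {"dx": -40}
    - {"dx": -40}
    - {"dx": -40}
    - {"dx": -40}
    - {"dx": -40}
    - {"dx": -40}
    - {"dx": -40}
    - {"dx": -40}
    - {}
  grip_force: 20

```text
invalid input at $.moves[0]: expected keys rx, ry, rz, dx, dy, dz, gripper
```

```bash
cat >> h.py <<'E'
def st(save=None):
    o=r.get_obs();M=Ro.from_rotvec(o["orientation"]).as_matrix();y=.3426
    p=np.array(o["tcp_pos"])-[.524,.0554,0];b=Ro.from_euler('z',-y)
    print("t",round(o["clock"],2),"box mm",np.round(b.apply(p)*1e3,1),"F box",np.round(b.apply(o["contact_force"]),1),"tool y yaw",round(np.arctan2(M[1,1],M[0,1]),3),"z",np.round(M[:,2],3),"w",round(o["grip_width"],3),"q",np.round(o["joints"],2))
E
python3 -c "
from h import *
st()"
```

```text
t 0.1 box mm [-68.7 632.1 252.4] F box [ 0.4 -0.5  0.5] tool y yaw 1.196 z [-0.001 -0.002 -1.   ] w 0.085 q [-1.3   0.48  0.02  1.56 -0.01  1.11 -0.08]
```

Request:
step_arm:
  moves:
    - {"rx": 0, "ry": 0, "rz": 9.8, "dx": 0, "dy": 0, "dz": 0, "gripper": -1}
    - {"rx": 0, "ry": 0, "rz": 9.8, "dx": 0, "dy": 0, "dz": 0, "gripper": -1}
    - {"rx": 0, "ry": 0, "rz": 9.8, "dx": 0, "dy": 0, "dz": 0, "gripper": -1}
    - {"rx": 0, "ry": 0, "rz": 9.8, "dx": 0, "dy": 0, "dz": 0, "gripper": -1}
    - {"rx": 0, "ry": 0, "rz": 9.7, "dx": 0, "dy": 0, "dz": 0, "gripper": -1}
    - {"rx": 0, "ry": 0, "rz": 0, "dx": -40, "dy": 0, "dz": 0, "gripper": -1}
    - {"rx": 0, "ry": 0, "rz": 0, "dx": -40, "dy": 0, "dz": 0, "gripper": -1}
    - {"rx": 0, "ry": 0, "rz": 0, "dx": -40, "dy": 0, "dz": 0, "gripper": -1}
    - {"rx": 0, "ry": 0, "rz": 0, "dx": -40, "dy": 0, "dz": 0, "gripper": -1}
    - {"rx": 0, "ry": 0, "rz": 0, "dx": -40, "dy": 0, "dz": 0, "gripper": -1}
    - {"rx": 0, "ry": 0, "rz": 0, "dx": -40, "dy": 0, "dz": 0, "gripper": -1}
    - {"rx": 0, "ry": 0, "rz": 0, "dx": -40, "dy": 0, "dz": 0, "gripper": -1}
    - {"rx": 0, "ry": 0, "rz": 0, "dx": -40, "dy": 0, "dz": 0, "gripper": -1}
    - {"rx": 0, "ry": 0, "rz": 0, "dx": -40, "dy": 0, "dz": 0, "gripper": -1}
    - {"rx": 0, "ry": 0, "rz": 0, "dx": -40, "dy": 0, "dz": 0, "gripper": -1}
    - {"rx": 0, "ry": 0, "rz": 0, "dx": -40, "dy": 0, "dz": 0, "gripper": -1}
    - {"rx": 0, "ry": 0, "rz": 0, "dx": -40, "dy": 0, "dz": 0, "gripper": -1}
    - {"rx": 0, "ry": 0, "rz": 0, "dx": -40, "dy": 0, "dz": 0, "gripper": -1}
    - {"rx": 0, "ry": 0, "rz": 0, "dx": -40, "dy": 0, "dz": 0, "gripper": -1}
    - {"rx": 0, "ry": 0, "rz": 0, "dx": 0, "dy": 0, "dz": 0, "gripper": -1}
  grip_force: 20

```text
clock: 2.6
tcp_pos: [0.4356, 0.0977, 0.2532]
orientation: [1.818, 2.562, -0.001]
contact_force: [-0.1, 0.9, -0.8]
grip_width: 0.0002
gripper_force: 0.0
```

```bash
python3 -c "
from h import *
st()"
```

```text
t 2.6 box mm [-69.   69.5 253.2] F box [ 0.2  0.9 -0.8] tool y yaw 0.337 z [-0.    -0.001 -1.   ] w 0.0 q [-0.84  0.09  0.52  2.1  -0.05  0.96  0.04]
```

Request:
step_arm:
  moves:
    - {"rx": 0, "ry": 0, "rz": 0, "dx": -18, "dy": -7, "dz": 0, "gripper": -1}
    - {"rx": 0, "ry": 0, "rz": 0, "dx": -17, "dy": -7, "dz": 0, "gripper": -1}
    - {"rx": 0, "ry": 0, "rz": 0, "dx": 0, "dy": 0, "dz": 30, "gripper": -1}
    - {"rx": 0, "ry": 0, "rz": 0, "dx": 0, "dy": 0, "dz": 30, "gripper": -1}
    - {"rx": 0, "ry": 0, "rz": 0, "dx": 0, "dy": 0, "dz": 0, "gripper": -1}
    - {"rx": 0, "ry": 0, "rz": 0, "dx": 0, "dy": 0, "dz": 0, "gripper": -1}
  grip_force: 20

```text
clock: 3.35
tcp_pos: [0.4342, 0.0628, 0.1941]
orientation: [1.81, 2.567, 0.001]
contact_force: [-0.3, 0.1, -0.0]
grip_width: 0.0001
gripper_force: 0.0
```

```bash
cat >> h.py <<'E'
def snap(k):
    a=r.grab_frame("scene")[165:285,255:415];b=r.grab_frame("side")[150:270,180:340]
    f=lambda i:cv2.convertScaleAbs(cv2.resize(i,(400,300) if 0 else (800,600),interpolation=cv2.INTER_CUBIC),alpha=2)
    c=np.vstack([np.hstack([cv2.resize(f(a),(400,300)),cv2.resize(f(b),(400,300))])]);cv2.imwrite(f"pics/{k}.png",c)
E
python3 -c "
from h import *
st();snap('c1')"
```

```text
t 3.35 box mm [-82.1  37.2 194.1] F box [-0.2  0.2 -0. ] tool y yaw 0.342 z [ 0.001  0.    -1.   ] w 0.0 q [-0.77  0.17  0.54  2.19 -0.12  0.81  0.19]
```

View pics/c1.png

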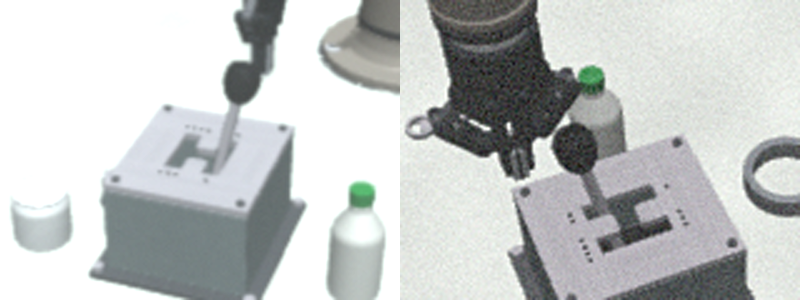

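Left half of c1: the fingertips are behind the knob (240,80). Right half: the tips are at (517,172), the knob is at (575,150), and the knuckles are above it. I'll approach in small steps to find contact.

Request:
step_arm:
  moves:
    - {"rx": 0, "ry": 0, "rz": 0, "dx": -2, "dy": 8, "dz": 0, "gripper": -1}
    - {"rx": 0, "ry": 0, "rz": 0, "dx": 0, "dy": 5, "dz": 0, "gripper": -1}
    - {"rx": 0, "ry": 0, "rz": 0, "dx": 0, "dy": 3, "dz": 0, "gripper": -1}
    - {"rx": 0, "ry": 0, "rz": 0, "dx": 0, "dy": 0, "dz": 0, "gripper": -1}
  grip_force: 20

```text
clock: 3.95
tcp_pos: [0.4497, 0.0666, 0.1933]
orientation: [1.81, 2.568, -0.0]
contact_force: [0.2, -1.4, 0.3]
grip_width: 0.0002
gripper_force: 0.0
```

Request:
step_arm:
  moves:
    - {"rx": 0, "ry": 0, "rz": 0, "dx": 0, "dy": 3, "dz": 0, "gripper": -1}
    - {"rx": 0, "ry": 0, "rz": 0, "dx": 0, "dy": 0, "dz": 0, "gripper": -1}
  grip_force: 20

```text
clock: 4.2
tcp_pos: [0.4518, 0.0674, 0.1931]
orientation: [-1.81, -2.567, 0.002]
contact_force: [-2.2, -0.9, 2.4]
grip_width: 0.0003
gripper_force: 1.0
```

Request:
step_arm:
  moves:
    - {"rx": 0, "ry": 0, "rz": 0, "dx": 0, "dy": 3, "dz": 0, "gripper": -1}
    - {"rx": 0, "ry": 0, "rz": 0, "dx": 0, "dy": 0, "dz": 0, "gripper": -1}
  grip_force: 20

```text
clock: 4.45
tcp_pos: [0.4548, 0.0684, 0.1932]
orientation: [-1.81, -2.567, 0.001]
contact_force: [-3.5, -2.4, 2.5]
grip_width: 0.0002
gripper_force: 2.0
```

Request:
step_arm:
  moves:
    - {"rx": 0, "ry": 0, "rz": 0, "dx": 0, "dy": 3, "dz": 0, "gripper": -1}
    - {"rx": 0, "ry": 0, "rz": 0, "dx": 0, "dy": 0, "dz": 0, "gripper": -1}
  grip_force: 20

```text
clock: 4.7
tcp_pos: [0.4581, 0.0696, 0.1933]
orientation: [1.81, 2.568, -0.0]
contact_force: [-4.0, -1.1, 1.2]
grip_width: 0.0001
gripper_force: 1.9
```

```bash
python3 -c "
from h import *
st()"
```

```text
t 4.7 box mm [-57.3  35.5 193.3] F box [-4.2  0.4  1.2] tool y yaw 0.343 z [ 0. -0. -1.] w 0.0 q [-0.75  0.22  0.54  2.13 -0.15  0.82  0.22]
```

Contact came at TCP x ≈ -65 with about 4 N, so the lever is moving. I'll push on towards neutral and then measure.

Request:
step_arm:
  moves:
    - {"rx": 0, "ry": 0, "rz": 0, "dx": 0, "dy": 3, "dz": 0, "gripper": -1}
    - {"rx": 0, "ry": 0, "rz": 0, "dx": 0, "dy": 3, "dz": 0, "gripper": -1}
    - {"rx": 0, "ry": 0, "rz": 0, "dx": 0, "dy": 3, "dz": 0, "gripper": -1}
    - {"rx": 0, "ry": 0, "rz": 0, "dx": 0, "dy": 3, "dz": 0, "gripper": -1}
    - {"rx": 0, "ry": 0, "rz": 0, "dx": 0, "dy": 3, "dz": 0, "gripper": -1}
    - {"rx": 0, "ry": 0, "rz": 0, "dx": 0, "dy": 3, "dz": 0, "gripper": -1}
    - {"rx": 0, "ry": 0, "rz": 0, "dx": 0, "dy": 2, "dz": 0, "gripper": -1}
    - {"rx": 0, "ry": 0, "rz": 0, "dx": 0, "dy": 0, "dz": 0, "gripper": -1}
  grip_force: 20

```text
clock: 5.7
tcp_pos: [0.477, 0.0763, 0.1933]
orientation: [1.81, 2.567, 0.0]
contact_force: [-3.5, -1.2, 3.5]
grip_width: -0.0
gripper_force: 1.6
```

```bash
python3 - <<'E'
from h import *
st()
a=r.grab_frame("scene")[180:300,255:415];b=r.grab_frame("side")[180:270,220:340]
f=lambda i,s:cv2.convertScaleAbs(cv2.resize(i,None,fx=s,fy=s,interpolation=cv2.INTER_CUBIC),alpha=2.2)
c=np.zeros((600,800,3),np.uint8);A1=f(a[0:60,40:130],5)  # 450x300
B1=f(b[:60],5) #600x300
c[:300,:450]=A1;c[300:,:600]=B1;cv2.imwrite("pics/d1.png",c)
E
```

```text
t 5.7 box mm [-37.3  35.5 193.3] F box [-3.7  0.1  3.5] tool y yaw 0.343 z [ 0. -0. -1.] w -0.0 q [-0.74  0.26  0.53  2.09 -0.17  0.84  0.24]
```

View pics/d1.png

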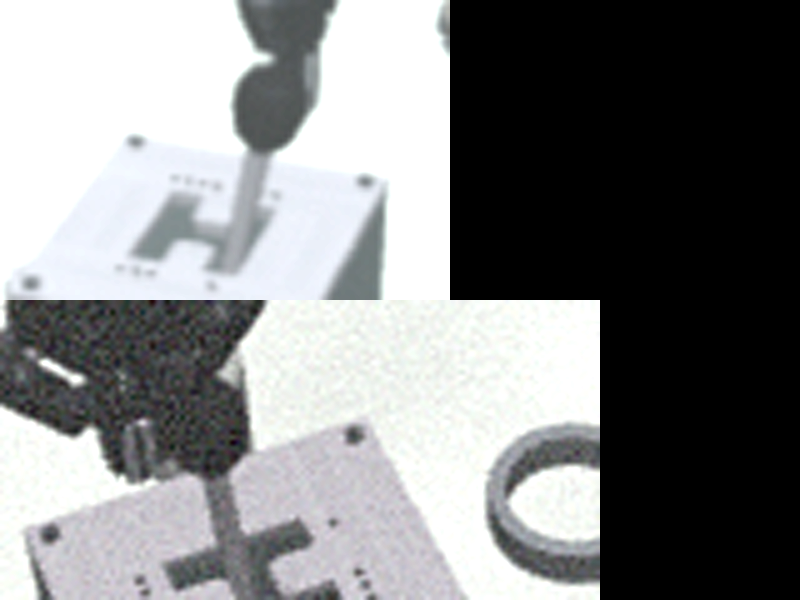

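Top of d1: the rod centre runs from (258,160) to (238,240). Bottom: from (218,490) to (233,550), close to neutral. I'll fit the forward tilt from the rod line in both views.

```bash
cat >> h.py <<'E'
def proj(n,P):
    c=r.camera_info(n);return cv2.projectPoints(np.array(P,float),np.array(c["rvec"]),np.array(c["tvec"]),np.array(c["mtx"]),None)[0][:,0]
def rod(fw,ac,s):
    # tilt: direction in box frame
    d=np.array([np.tan(fw),-np.tan(ac),1]);d/=np.linalg.norm(d)
    return np.array([.524,.0554,.012])+Ro.from_euler('z',.3426).apply(np.outer(s,d))
E
python3 - <<'E'
from h import *
s=np.linspace(.09,.17,200)
for fw in np.arange(-.16,.09,.04):
  P=rod(fw,-.2,s);a=(proj("scene",P)-[295,180]+.5)*5-.5;b=(proj("side",P)-[220,180]+.5)*5-.5+[0,300]
  print(round(fw,2),"scene u@v160,240",np.interp([160,240],a[::-1,1],a[::-1,0]).round(1) if a[0,1]>a[-1,1] else 0,"side u@490,550",np.interp([490,550],b[::-1,1],b[::-1,0]).round(1))
E
```

```text
-0.16 scene u@v160,240 [270.6 247.7] side u@490,550 [175.8 201.3]
-0.12 scene u@v160,240 [268.8 246.5] side u@490,550 [190.1 211.7]
-0.08 scene u@v160,240 [266.8 245.3] side u@490,550 [203.6 221.7]
-0.04 scene u@v160,240 [264.8 244. ] side u@490,550 [216.6 231.2]
0.0 scene u@v160,240 [262.6 242.6] side u@490,550 [229.1 240.4]
0.04 scene u@v160,240 [260.4 241.1] side u@490,550 [241.1 249.2]
0.08 scene u@v160,240 [257.9 239.5] side u@490,550 [252.8 257.8]
```

Forward ≈ -0.03. I'll push 5 mm more to centre it in neutral, then back off, lift, move round to the left side and come down there.

Request:
step_arm:
  moves:
    - {"rx": 0, "ry": 0, "rz": 0, "dx": 0, "dy": 3, "dz": 0, "gripper": -1}
    - {"rx": 0, "ry": 0, "rz": 0, "dx": 0, "dy": 2, "dz": 0, "gripper": -1}
    - {"rx": 0, "ry": 0, "rz": 0, "dx": 0, "dy": 0, "dz": 0, "gripper": -1}
    - {"rx": 0, "ry": 0, "rz": 0, "dx": 0, "dy": 0, "dz": 0, "gripper": -1}
  grip_force: 20

```text
clock: 6.3
tcp_pos: [0.4816, 0.0779, 0.1933]
orientation: [1.81, 2.567, 0.0]
contact_force: [-2.4, -0.7, 2.1]
grip_width: -0.0001
gripper_force: 1.5
```

Request:
step_arm:
  moves:
    - {"rx": 0, "ry": 0, "rz": 0, "dx": 0, "dy": -10, "dz": 0, "gripper": -1}
    - {"rx": 0, "ry": 0, "rz": 0, "dx": 0, "dy": -10, "dz": 0, "gripper": -1}
    - {"rx": 0, "ry": 0, "rz": 0, "dx": 24, "dy": 0, "dz": 0, "gripper": -1}
    - {"rx": 0, "ry": 0, "rz": 0, "dx": 24, "dy": 0, "dz": 0, "gripper": -1}
    - {"rx": 0, "ry": 0, "rz": 0, "dx": 0, "dy": 18, "dz": 0, "gripper": -1}
    - {"rx": 0, "ry": 0, "rz": 0, "dx": 0, "dy": 18, "dz": 0, "gripper": -1}
    - {"rx": 0, "ry": 0, "rz": 0, "dx": 0, "dy": 16, "dz": 0, "gripper": -1}
    - {"rx": 0, "ry": 0, "rz": 0, "dx": 0, "dy": 0, "dz": 0, "gripper": -1}
  grip_force: 20

```text
clock: 7.3
tcp_pos: [0.4962, 0.1341, 0.1933]
orientation: [1.81, 2.567, 0.0]
contact_force: [-0.1, -0.4, 0.8]
grip_width: 0.0003
gripper_force: 0.0
```

```bash
python3 - <<'E'
from h import *
st()
a=r.grab_frame("scene")[180:300,255:415];b=r.grab_frame("side")[180:270,220:340]
f=lambda i,s:cv2.convertScaleAbs(cv2.resize(i,None,fx=s,fy=s,interpolation=cv2.INTER_CUBIC),alpha=2.2)
c=np.zeros((600,800,3),np.uint8);c[:300,:450]=f(a[0:60,40:130],5);c[300:,:600]=f(b[:60],5);cv2.imwrite("pics/d2.png",c)
E
```

```text
t 7.3 box mm [  0.3  83.4 193.3] F box [-0.3 -0.4  0.8] tool y yaw 0.342 z [ 0.001 -0.    -1.   ] w 0.0 q [-0.8   0.31  0.5   2.02 -0.19  0.86  0.15]
```

View pics/d2.png

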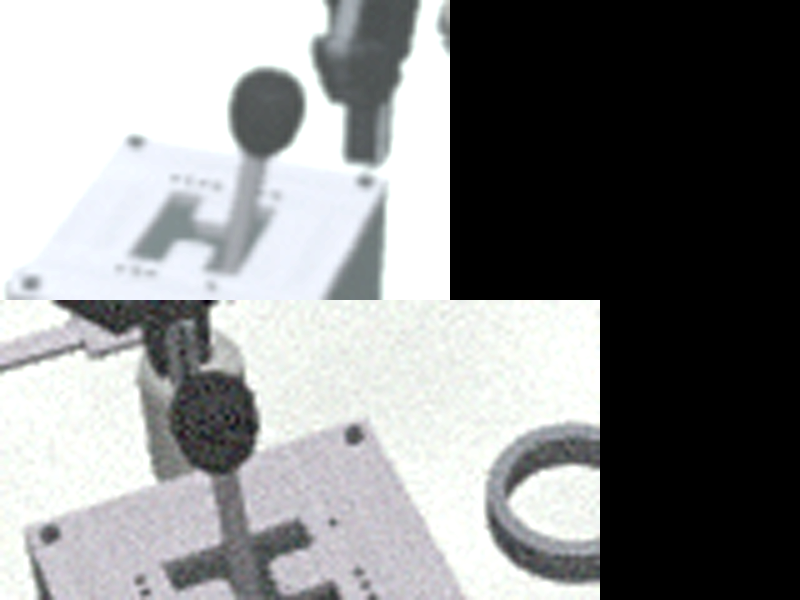

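d2 shows the rod at (228,490)–(240,550) in the side view, so forward ≈ 0, centred in neutral. The tips are to the left of the knob. Now I'll push right.

Request:
step_arm:
  moves:
    - {"rx": 0, "ry": 0, "rz": 0, "dx": -8, "dy": 0, "dz": 0, "gripper": -1}
    - {"rx": 0, "ry": 0, "rz": 0, "dx": -6, "dy": 0, "dz": 0, "gripper": -1}
    - {"rx": 0, "ry": 0, "rz": 0, "dx": -4, "dy": 0, "dz": 0, "gripper": -1}
    - {"rx": 0, "ry": 0, "rz": 0, "dx": -4, "dy": 0, "dz": 0, "gripper": -1}
    - {"rx": 0, "ry": 0, "rz": 0, "dx": -4, "dy": 0, "dz": 0, "gripper": -1}
    - {"rx": 0, "ry": 0, "rz": 0, "dx": 0, "dy": 0, "dz": 0, "gripper": -1}
  grip_force: 20

```text
clock: 8.15
tcp_pos: [0.5043, 0.1099, 0.1935]
orientation: [-1.81, -2.568, -0.001]
contact_force: [-2.5, 3.3, 2.0]
grip_width: -0.0003
gripper_force: 1.9
```

Request:
step_arm:
  moves:
    - {"rx": 0, "ry": 0, "rz": 0, "dx": -4, "dy": 0, "dz": 0, "gripper": -1}
    - {"rx": 0, "ry": 0, "rz": 0, "dx": -4, "dy": 0, "dz": 0, "gripper": -1}
    - {"rx": 0, "ry": 0, "rz": 0, "dx": -4, "dy": 0, "dz": 0, "gripper": -1}
    - {"rx": 0, "ry": 0, "rz": 0, "dx": -4, "dy": 0, "dz": 0, "gripper": -1}
    - {"rx": 0, "ry": 0, "rz": 0, "dx": -4, "dy": 0, "dz": 0, "gripper": -1}
    - {"rx": 0, "ry": 0, "rz": 0, "dx": 0, "dy": 0, "dz": 0, "gripper": -1}
  grip_force: 20

```text
clock: 8.9
tcp_pos: [0.5111, 0.0899, 0.1933]
orientation: [1.811, 2.566, -0.0]
contact_force: [-1.1, 2.1, 2.5]
grip_width: -0.0002
gripper_force: 1.4
```

```bash
python3 -c "
from h import *
st()"
```

```text
t 8.9 box mm [ -0.5  36.8 193.3] F box [-0.3  2.3  2.5] tool y yaw 0.342 z [ 0. -0. -1.] w -0.0 q [-0.72  0.32  0.52  2.01 -0.2   0.86  0.25]
```

Request:
step_arm:
  moves:
    - {"rx": 0, "ry": 0, "rz": 0, "dx": -4, "dy": 0, "dz": 0, "gripper": -1}
    - {"rx": 0, "ry": 0, "rz": 0, "dx": -4, "dy": 0, "dz": 0, "gripper": -1}
    - {"rx": 0, "ry": 0, "rz": 0, "dx": -4, "dy": 0, "dz": 0, "gripper": -1}
    - {"rx": 0, "ry": 0, "rz": 0, "dx": -4, "dy": 0, "dz": 0, "gripper": -1}
    - {"rx": 0, "ry": 0, "rz": 0, "dx": -4, "dy": 0, "dz": 0, "gripper": -1}
    - {"rx": 0, "ry": 0, "rz": 0, "dx": 0, "dy": 0, "dz": 0, "gripper": -1}
  grip_force: 20

```text
clock: 9.65
tcp_pos: [0.5178, 0.0711, 0.1932]
orientation: [1.811, 2.567, -0.0]
contact_force: [-0.5, 2.4, 2.3]
grip_width: -0.0002
gripper_force: 1.2
```

Request:
step_arm:
  moves:
    - {"rx": 0, "ry": 0, "rz": 0, "dx": -4, "dy": 0, "dz": 0, "gripper": -1}
    - {"rx": 0, "ry": 0, "rz": 0, "dx": -4, "dy": 0, "dz": 0, "gripper": -1}
    - {"rx": 0, "ry": 0, "rz": 0, "dx": -4, "dy": 0, "dz": 0, "gripper": -1}
    - {"rx": 0, "ry": 0, "rz": 0, "dx": -3, "dy": 0, "dz": 0, "gripper": -1}
    - {"rx": 0, "ry": 0, "rz": 0, "dx": 0, "dy": 0, "dz": 0, "gripper": -1}
  grip_force: 20

```text
clock: 10.28
tcp_pos: [0.5227, 0.0571, 0.1932]
orientation: [1.811, 2.567, -0.001]
contact_force: [-0.4, 2.7, 0.8]
grip_width: -0.0003
gripper_force: 1.2
```

```bash
python3 -c "
from h import *
st()"
```

```text
t 10.28 box mm [ -0.6   2.1 193.2] F box [0.5 2.7 0.8] tool y yaw 0.342 z [-0. -0. -1.] w -0.0 q [-0.66  0.33  0.53  2.   -0.22  0.87  0.33]
```

Now small steps until the stop.

Request:
step_arm:
  moves:
    - {"rx": 0, "ry": 0, "rz": 0, "dx": -2, "dy": 0, "dz": 0, "gripper": -1}
    - {"rx": 0, "ry": 0, "rz": 0, "dx": -2, "dy": 0, "dz": 0, "gripper": -1}
    - {"rx": 0, "ry": 0, "rz": 0, "dx": 0, "dy": 0, "dz": 0, "gripper": -1}
  grip_force: 20

```text
clock: 10.65
tcp_pos: [0.5239, 0.0536, 0.1931]
orientation: [-1.81, -2.567, 0.001]
contact_force: [-0.7, 2.2, -1.1]
grip_width: -0.0003
gripper_force: 1.4
```

Request:
step_arm:
  moves:
    - {"rx": 0, "ry": 0, "rz": 0, "dx": -2, "dy": 0, "dz": 0, "gripper": -1}
    - {"rx": 0, "ry": 0, "rz": 0, "dx": 0, "dy": 0, "dz": 0, "gripper": -1}
  grip_force: 20

```text
clock: 10.9
tcp_pos: [0.5246, 0.0518, 0.1931]
orientation: [-1.81, -2.567, 0.001]
contact_force: [-0.5, 3.2, -1.9]
grip_width: 0.0004
gripper_force: 1.5
```

Request:
step_arm:
  moves:
    - {"rx": 0, "ry": 0, "rz": 0, "dx": -1, "dy": 0, "dz": 0, "gripper": -1}
    - {"rx": 0, "ry": 0, "rz": 0, "dx": 0, "dy": 0, "dz": 0, "gripper": -1}
  grip_force: 20

```text
clock: 11.15
tcp_pos: [0.525, 0.051, 0.1932]
orientation: [-1.81, -2.567, 0.0]
contact_force: [-1.3, 3.6, -2.6]
grip_width: -0.0002
gripper_force: 1.6
```

```bash
python3 -c "
from h import *
st()"
```

```text
t 11.15 box mm [ -0.6  -4.5 193.2] F box [ 0.   3.8 -2.6] tool y yaw 0.342 z [-0. -0. -1.] w -0.0 q [-0.64  0.33  0.53  1.99 -0.22  0.87  0.34]
```

Request:
step_arm:
  moves:
    - {"rx": 0, "ry": 0, "rz": 0, "dx": -1, "dy": 0, "dz": 0, "gripper": -1}
    - {"rx": 0, "ry": 0, "rz": 0, "dx": 0, "dy": 0, "dz": 0, "gripper": -1}
  grip_force: 20

```text
clock: 11.4
tcp_pos: [0.5254, 0.0499, 0.1933]
orientation: [-1.811, -2.567, 0.0]
contact_force: [-0.4, 2.5, -2.0]
grip_width: 0.0001
gripper_force: 1.6
```

Request:
step_arm:
  moves:
    - {"rx": 0, "ry": 0, "rz": 0, "dx": -1, "dy": 0, "dz": 0, "gripper": -1}
    - {"rx": 0, "ry": 0, "rz": 0, "dx": 0, "dy": 0, "dz": 0, "gripper": -1}
  grip_force: 20

```text
clock: 11.65
tcp_pos: [0.5258, 0.049, 0.1933]
orientation: [1.81, 2.567, -0.0]
contact_force: [-1.6, 2.2, -3.2]
grip_width: 0.0
gripper_force: 1.6
```

```bash
python3 -c "
from h import *
st()"
```

```text
t 11.65 box mm [ -0.5  -6.6 193.3] F box [-0.8  2.6 -3.2] tool y yaw 0.342 z [ 0. -0. -1.] w 0.0 q [-0.64  0.34  0.53  1.99 -0.22  0.87  0.35]
```

Request:
step_arm:
  moves:
    - {"rx": 0, "ry": 0, "rz": 0, "dx": -1, "dy": 0, "dz": 0, "gripper": -1}
    - {"rx": 0, "ry": 0, "rz": 0, "dx": 0, "dy": 0, "dz": 0, "gripper": -1}
  grip_force: 20

```text
clock: 11.9
tcp_pos: [0.5261, 0.048, 0.1933]
orientation: [1.811, 2.567, -0.0]
contact_force: [-0.5, 3.1, -2.1]
grip_width: 0.0
gripper_force: 1.6
```

Request:
step_arm:
  moves:
    - {"rx": 0, "ry": 0, "rz": 0, "dx": -1, "dy": 0, "dz": 0, "gripper": -1}
    - {"rx": 0, "ry": 0, "rz": 0, "dx": 0, "dy": 0, "dz": 0, "gripper": -1}
  grip_force: 20

```text
clock: 12.15
tcp_pos: [0.5265, 0.0471, 0.1933]
orientation: [1.811, 2.567, 0.0]
contact_force: [-1.3, 3.3, -2.4]
grip_width: 0.0001
gripper_force: 1.6
```

```bash
python3 - <<'E'
from h import *
st()
a=r.grab_frame("scene")[180:300,255:415];b=r.grab_frame("side")[180:270,220:340]
f=lambda i,s:cv2.convertScaleAbs(cv2.resize(i,None,fx=s,fy=s,interpolation=cv2.INTER_CUBIC),alpha=2.2)
c=np.zeros((600,800,3),np.uint8);c[:300,:450]=f(a[0:60,40:130],5);c[300:,:600]=f(b[:60],5);cv2.imwrite("pics/d3.png",c)
for ac in(.14,.17,.2):
  s=np.linspace(.1,.18,3)
  P=rod(0,ac,s);print(ac,((proj("scene",P)-[295,180]+.5)*5-.5).round().tolist(),((proj("side",P)-[220,180]+.5)*5-.5+[0,300]).round().tolist())
E
```

```text
t 12.15 box mm [ -0.4  -8.6 193.3] F box [-0.1  3.5 -2.4] tool y yaw 0.342 z [ 0. -0. -1.] w 0.0 q [-0.64  0.34  0.53  1.99 -0.22  0.87  0.35]
0.14 [[180.0, 228.0], [169.0, 160.0], [158.0, 90.0]] [[268.0, 610.0], [267.0, 563.0], [265.0, 513.0]]
0.17 [[175.0, 228.0], [162.0, 160.0], [148.0, 90.0]] [[271.0, 615.0], [270.0, 571.0], [270.0, 523.0]]
0.2 [[169.0, 228.0], [154.0, 160.0], [138.0, 90.0]] [[273.0, 621.0], [274.0, 578.0], [275.0, 534.0]]
```

View pics/d3.png

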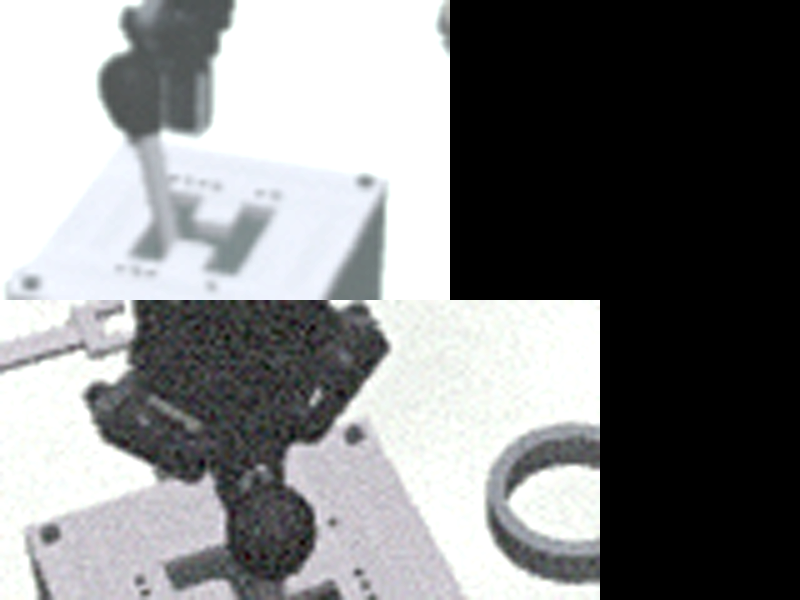

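d3: the scene rod is at (151,160)–(166,228), so across ≈ 0.19, just short of the stop. A few more millimetres.

Request:
step_arm:
  moves:
    - {"rx": 0, "ry": 0, "rz": 0, "dx": -1, "dy": 0, "dz": 0, "gripper": -1}
    - {"rx": 0, "ry": 0, "rz": 0, "dx": 0, "dy": 0, "dz": 0, "gripper": -1}
  grip_force: 20

```text
clock: 12.5
tcp_pos: [0.5267, 0.0464, 0.1932]
orientation: [-1.81, -2.567, -0.0]
contact_force: [-1.8, 3.5, -2.3]
grip_width: 0.0002
gripper_force: 1.9
```

Request:
step_arm:
  moves:
    - {"rx": 0, "ry": 0, "rz": 0, "dx": -1, "dy": 0, "dz": 0, "gripper": -1}
    - {"rx": 0, "ry": 0, "rz": 0, "dx": 0, "dy": 0, "dz": 0, "gripper": -1}
  grip_force: 20

```text
clock: 12.75
tcp_pos: [0.5269, 0.0457, 0.1932]
orientation: [-1.81, -2.567, -0.0]
contact_force: [-1.9, 5.3, -2.7]
grip_width: 0.0
gripper_force: 2.5
```

```bash
python3 -c "
from h import *
st()"
```

```text
t 12.75 box mm [ -0.5 -10.2 193.2] F box [-0.   5.6 -2.7] tool y yaw 0.343 z [-0.  0. -1.] w 0.0 q [-0.63  0.34  0.53  1.99 -0.22  0.87  0.36]
```

Request:
step_arm:
  moves:
    - {"rx": 0, "ry": 0, "rz": 0, "dx": -1, "dy": 0, "dz": 0, "gripper": -1}
    - {"rx": 0, "ry": 0, "rz": 0, "dx": 0, "dy": 0, "dz": 0, "gripper": -1}
  grip_force: 20

```text
clock: 13.0
tcp_pos: [0.5271, 0.0451, 0.1931]
orientation: [-1.809, -2.567, -0.0]
contact_force: [-2.8, 6.4, -3.5]
grip_width: -0.0001
gripper_force: 3.0
```

```bash
python3 -c "
from h import *
st()"
```

```text
t 13.0 box mm [ -0.5 -10.8 193.1] F box [-0.5  7.  -3.5] tool y yaw 0.343 z [-0.001  0.001 -1.   ] w -0.0 q [-0.63  0.34  0.53  1.99 -0.22  0.87  0.36]
```

The lever is at the right-hand stop (7 N). Back off to the left, go round behind the knob, then push forward.

Request:
step_arm:
  moves:
    - {"rx": 0, "ry": 0, "rz": 0, "dx": 12, "dy": 0, "dz": 0, "gripper": -1}
    - {"rx": 0, "ry": 0, "rz": 0, "dx": 14, "dy": 0, "dz": 0, "gripper": -1}
    - {"rx": 0, "ry": 0, "rz": 0, "dx": 0, "dy": -20, "dz": 0, "gripper": -1}
    - {"rx": 0, "ry": 0, "rz": 0, "dx": 0, "dy": -20, "dz": 0, "gripper": -1}
    - {"rx": 0, "ry": 0, "rz": 0, "dx": 0, "dy": -15, "dz": 0, "gripper": -1}
    - {"rx": 0, "ry": 0, "rz": 0, "dx": 0, "dy": 0, "dz": 0, "gripper": -1}
    - {"rx": 0, "ry": 0, "rz": 0, "dx": -17, "dy": 0, "dz": 0, "gripper": -1}
    - {"rx": 0, "ry": 0, "rz": 0, "dx": -17, "dy": 0, "dz": 0, "gripper": -1}
    - {"rx": 0, "ry": 0, "rz": 0, "dx": -16, "dy": 0, "dz": 0, "gripper": -1}
    - {"rx": 0, "ry": 0, "rz": 0, "dx": 0, "dy": 0, "dz": 0, "gripper": -1}
  grip_force: 20

```text
clock: 14.25
tcp_pos: [0.4848, 0.0026, 0.1935]
orientation: [1.812, 2.565, 0.0]
contact_force: [-0.1, 0.2, 0.9]
grip_width: 0.0002
gripper_force: 0.0
```

```bash
python3 -c "
from h import *
st()"
```

```text
t 14.25 box mm [-54.7 -36.6 193.5] F box [-0.   0.2  0.9] tool y yaw 0.341 z [ 0.001 -0.001 -1.   ] w 0.0 q [-0.61  0.26  0.56  2.09 -0.19  0.84  0.4 ]
```

Request:
step_arm:
  moves:
    - {"rx": 0, "ry": 0, "rz": 0, "dx": 0, "dy": 8, "dz": 0, "gripper": -1}
    - {"rx": 0, "ry": 0, "rz": 0, "dx": 0, "dy": 6, "dz": 0, "gripper": -1}
    - {"rx": 0, "ry": 0, "rz": 0, "dx": 0, "dy": 4, "dz": 0, "gripper": -1}
    - {"rx": 0, "ry": 0, "rz": 0, "dx": 0, "dy": 4, "dz": 0, "gripper": -1}
    - {"rx": 0, "ry": 0, "rz": 0, "dx": 0, "dy": 4, "dz": 0, "gripper": -1}
    - {"rx": 0, "ry": 0, "rz": 0, "dx": 0, "dy": 3, "dz": 0, "gripper": -1}
    - {"rx": 0, "ry": 0, "rz": 0, "dx": 0, "dy": 0, "dz": 0, "gripper": -1}
  grip_force: 20

```text
clock: 15.12
tcp_pos: [0.5109, 0.013, 0.1932]
orientation: [-1.81, -2.567, 0.001]
contact_force: [-4.1, -1.7, 1.4]
grip_width: 0.0004
gripper_force: 1.6
```

Request:
step_arm:
  moves:
    - {"rx": 0, "ry": 0, "rz": 0, "dx": 0, "dy": 4, "dz": 0, "gripper": -1}
    - {"rx": 0, "ry": 0, "rz": 0, "dx": 0, "dy": 4, "dz": 0, "gripper": -1}
    - {"rx": 0, "ry": 0, "rz": 0, "dx": 0, "dy": 4, "dz": 0, "gripper": -1}
    - {"rx": 0, "ry": 0, "rz": 0, "dx": 0, "dy": 3, "dz": 0, "gripper": -1}
    - {"rx": 0, "ry": 0, "rz": 0, "dx": 0, "dy": 0, "dz": 0, "gripper": -1}
  grip_force: 20

```text
clock: 15.75
tcp_pos: [0.5254, 0.0182, 0.1933]
orientation: [1.81, 2.567, 0.0]
contact_force: [-1.8, -1.0, 1.3]
grip_width: 0.0
gripper_force: 1.3
```

```bash
python3 -c "
from h import *
st()"
```

```text
t 15.75 box mm [-11.1 -35.5 193.3] F box [-2.1 -0.4  1.3] tool y yaw 0.343 z [ 0. -0. -1.] w 0.0 q [-0.6   0.33  0.54  2.   -0.22  0.87  0.41]
```

Sliding freely into third. Continue until the force rises.

Request:
step_arm:
  moves:
    - {"rx": 0, "ry": 0, "rz": 0, "dx": 0, "dy": 4, "dz": 0, "gripper": -1}
    - {"rx": 0, "ry": 0, "rz": 0, "dx": 0, "dy": 4, "dz": 0, "gripper": -1}
    - {"rx": 0, "ry": 0, "rz": 0, "dx": 0, "dy": 3, "dz": 0, "gripper": -1}
    - {"rx": 0, "ry": 0, "rz": 0, "dx": 0, "dy": 3, "dz": 0, "gripper": -1}
    - {"rx": 0, "ry": 0, "rz": 0, "dx": 0, "dy": 0, "dz": 0, "gripper": -1}
  grip_force: 20

```text
clock: 16.38
tcp_pos: [0.5381, 0.023, 0.1929]
orientation: [-1.81, -2.567, 0.001]
contact_force: [-3.2, -1.0, -2.0]
grip_width: 0.0
gripper_force: 1.4
```

Request:
step_arm:
  moves:
    - {"rx": 0, "ry": 0, "rz": 0, "dx": 0, "dy": 2, "dz": 0, "gripper": -1}
    - {"rx": 0, "ry": 0, "rz": 0, "dx": 0, "dy": 0, "dz": 0, "gripper": -1}
  grip_force: 20

```text
clock: 16.62
tcp_pos: [0.5401, 0.0236, 0.1932]
orientation: [-1.81, -2.567, 0.0]
contact_force: [-3.4, -0.9, -2.3]
grip_width: -0.0001
gripper_force: 1.6
```

Request:
step_arm:
  moves:
    - {"rx": 0, "ry": 0, "rz": 0, "dx": 0, "dy": 2, "dz": 0, "gripper": -1}
    - {"rx": 0, "ry": 0, "rz": 0, "dx": 0, "dy": 0, "dz": 0, "gripper": -1}
  grip_force: 20

```text
clock: 16.88
tcp_pos: [0.5422, 0.0242, 0.1933]
orientation: [1.81, 2.568, 0.0]
contact_force: [-3.3, -0.1, -1.3]
grip_width: 0.0002
gripper_force: 1.6
```

Request:
step_arm:
  moves:
    - {"rx": 0, "ry": 0, "rz": 0, "dx": 0, "dy": 1, "dz": 0, "gripper": -1}
    - {"rx": 0, "ry": 0, "rz": 0, "dx": 0, "dy": 0, "dz": 0, "gripper": -1}
  grip_force: 20

```text
clock: 17.12
tcp_pos: [0.5431, 0.0245, 0.1933]
orientation: [1.81, 2.567, 0.0]
contact_force: [-3.0, -0.8, -2.6]
grip_width: 0.0001
gripper_force: 1.6
```

```bash
python3 -c "
from h import *
st()"
```

```text
t 17.12 box mm [  7.6 -35.5 193.3] F box [-3.1  0.3 -2.6] tool y yaw 0.343 z [ 0. -0. -1.] w 0.0 q [-0.59  0.36  0.54  1.96 -0.24  0.88  0.41]
```

Request:
step_arm:
  moves:
    - {"rx": 0, "ry": 0, "rz": 0, "dx": 0, "dy": 2, "dz": 0, "gripper": -1}
    - {"rx": 0, "ry": 0, "rz": 0, "dx": 0, "dy": 1, "dz": 0, "gripper": -1}
    - {"rx": 0, "ry": 0, "rz": 0, "dx": 0, "dy": 0, "dz": 0, "gripper": -1}
  grip_force: 20

```text
clock: 17.5
tcp_pos: [0.546, 0.0255, 0.1933]
orientation: [1.81, 2.567, 0.0]
contact_force: [-2.8, -1.1, -2.2]
grip_width: -0.0002
gripper_force: 1.6
```

Request:
step_arm:
  moves:
    - {"rx": 0, "ry": 0, "rz": 0, "dx": 0, "dy": 2, "dz": 0, "gripper": -1}
    - {"rx": 0, "ry": 0, "rz": 0, "dx": 0, "dy": 0, "dz": 0, "gripper": -1}
  grip_force: 20

```text
clock: 17.75
tcp_pos: [0.5479, 0.0262, 0.1933]
orientation: [1.81, 2.568, 0.0]
contact_force: [-3.2, -0.8, -2.5]
grip_width: -0.0003
gripper_force: 1.6
```

Request:
step_arm:
  moves:
    - {"rx": 0, "ry": 0, "rz": 0, "dx": 0, "dy": 1, "dz": 0, "gripper": -1}
    - {"rx": 0, "ry": 0, "rz": 0, "dx": 0, "dy": 0, "dz": 0, "gripper": -1}
  grip_force: 20

```text
clock: 18.0
tcp_pos: [0.5487, 0.0265, 0.1933]
orientation: [-1.81, -2.568, 0.0]
contact_force: [-2.4, -0.8, -1.8]
grip_width: 0.0001
gripper_force: 1.6
```

```bash
python3 -c "
from h import *
st()"
```

```text
t 18.0 box mm [ 13.6 -35.5 193.3] F box [-2.5  0.  -1.8] tool y yaw 0.343 z [-0. -0. -1.] w 0.0 q [-0.59  0.37  0.54  1.95 -0.24  0.89  0.42]
```

Request:
step_arm:
  moves:
    - {"rx": 0, "ry": 0, "rz": 0, "dx": 0, "dy": 2, "dz": 0, "gripper": -1}
    - {"rx": 0, "ry": 0, "rz": 0, "dx": 0, "dy": 0, "dz": 0, "gripper": -1}
  grip_force: 20

```text
clock: 18.25
tcp_pos: [0.5505, 0.0272, 0.1932]
orientation: [-1.81, -2.567, 0.001]
contact_force: [-4.0, -0.7, -2.4]
grip_width: 0.0001
gripper_force: 2.0
```

Request:
step_arm:
  moves:
    - {"rx": 0, "ry": 0, "rz": 0, "dx": 0, "dy": 1, "dz": 0, "gripper": -1}
    - {"rx": 0, "ry": 0, "rz": 0, "dx": 0, "dy": 0, "dz": 0, "gripper": -1}
  grip_force: 20

```text
clock: 18.5
tcp_pos: [0.5513, 0.0274, 0.1931]
orientation: [-1.81, -2.567, 0.001]
contact_force: [-5.0, -1.5, -2.4]
grip_width: -0.0
gripper_force: 2.3
```

Request:
step_arm:
  moves:
    - {"rx": 0, "ry": 0, "rz": 0, "dx": 0, "dy": 1, "dz": 0, "gripper": -1}
    - {"rx": 0, "ry": 0, "rz": 0, "dx": 0, "dy": 0, "dz": 0, "gripper": -1}
  grip_force: 20

```text
clock: 18.75
tcp_pos: [0.5519, 0.0277, 0.193]
orientation: [-1.81, -2.567, 0.001]
contact_force: [-5.9, -1.3, -2.4]
grip_width: -0.0002
gripper_force: 2.6
```

```bash
python3 -c "
from h import *
st()"
```

```text
t 18.75 box mm [ 17.  -35.5 193. ] F box [-6.   0.8 -2.4] tool y yaw 0.342 z [-0.001 -0.    -1.   ] w -0.0 q [-0.59  0.38  0.54  1.94 -0.25  0.89  0.42]
```

The force is rising, so the lever is at the end stop. One more millimetre to seat it, then back away and look.

Request:
step_arm:
  moves:
    - {"rx": 0, "ry": 0, "rz": 0, "dx": 0, "dy": 1, "dz": 0, "gripper": -1}
    - {"rx": 0, "ry": 0, "rz": 0, "dx": 0, "dy": 0, "dz": 0, "gripper": -1}
  grip_force: 20

```text
clock: 19.0
tcp_pos: [0.5526, 0.028, 0.1929]
orientation: [-1.81, -2.566, 0.002]
contact_force: [-5.8, -2.1, -3.1]
grip_width: 0.0001
gripper_force: 2.9
```

Request:
step_arm:
  moves:
    - {"rx": 0, "ry": 0, "rz": 0, "dx": 0, "dy": -12, "dz": 0, "gripper": -1}
    - {"rx": 0, "ry": 0, "rz": 0, "dx": 0, "dy": -25, "dz": 0, "gripper": -1}
    - {"rx": 0, "ry": 0, "rz": 0, "dx": 0, "dy": -25, "dz": 0, "gripper": -1}
    - {"rx": 0, "ry": 0, "rz": 0, "dx": 0, "dy": -15, "dz": -30, "gripper": -1}
    - {"rx": 0, "ry": 0, "rz": 0, "dx": 0, "dy": 0, "dz": -40, "gripper": -1}
    - {"rx": 0, "ry": 0, "rz": 0, "dx": 0, "dy": 0, "dz": 0, "gripper": -1}
    - {"rx": 0, "ry": 0, "rz": 0, "dx": 0, "dy": 0, "dz": 0, "gripper": -1}
  grip_force: 20

```text
clock: 19.88
tcp_pos: [0.4815, 0.0025, 0.2637]
orientation: [1.809, 2.566, 0.004]
contact_force: [-0.3, -0.0, -0.2]
grip_width: 0.0003
gripper_force: 0.0
```

```bash
python3 - <<'E'
from h import *
st()
a=r.grab_frame("scene")[180:300,255:415];b=r.grab_frame("side")[160:280,220:340]
f=lambda i,s:cv2.convertScaleAbs(cv2.resize(i,None,fx=s,fy=s,interpolation=cv2.INTER_CUBIC),alpha=2)
c=np.zeros((600,800,3),np.uint8);c[:300,:450]=f(a[0:60,40:130],5);c[300:,:600]=f(b[20:80],5);cv2.imwrite("pics/d4.png",c)
for fw in(.2,.23,.26):
  P=rod(fw,.2,[.1,.14,.18]);print(fw,((proj("scene",P)-[295,180]+.5)*5-.5).round().tolist(),((proj("side",P)-[220,180]+.5)*5-.5+[0,300]).round().tolist())
E
```

```text
t 19.88 box mm [-57.8 -35.5 263.7] F box [-0.3  0.1 -0.2] tool y yaw 0.343 z [ 0.003  0.001 -1.   ] w 0.0 q [-0.66  0.15  0.59  2.02 -0.1   0.99  0.32]
0.2 [[157.0, 250.0], [136.0, 191.0], [115.0, 129.0]] [[314.0, 609.0], [332.0, 562.0], [352.0, 512.0]]
0.23 [[155.0, 254.0], [134.0, 196.0], [111.0, 136.0]] [[319.0, 607.0], [341.0, 560.0], [363.0, 509.0]]
0.26 [[154.0, 258.0], [131.0, 202.0], [108.0, 143.0]] [[325.0, 606.0], [349.0, 558.0], [374.0, 507.0]]
```

View pics/d4.png

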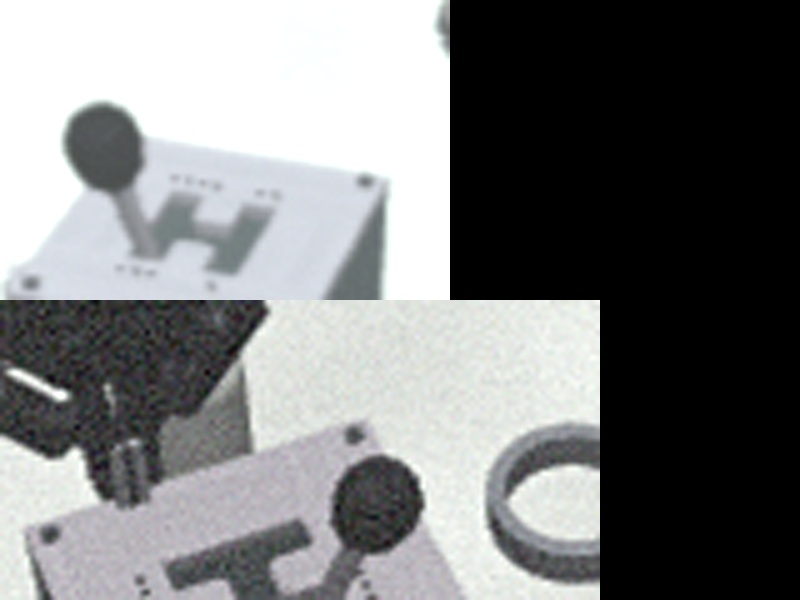

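d4: the knob is at (104,146) in the scene view and (377,504) in the side view. For forward 0.26 and across 0.20 the prediction is (108,143) and (374,507), so the lever is fully home in third and the robot is clear.

```bash
python3 -c "
from bench import r
print(r.hand_in())"
```

```text
the job is handed in; nothing more can be done
None
```

The lever was pushed from second into neutral, across to the right-hand stop, and fully home into third, then handed in at about 20 s with the gripper clear; both cameras agree on its final position. Contact forces I read stayed under about 8 N, and nothing round the box was touched as far as I could see, though I took no final full-scene picture.

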